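# Warm the honey jar and set the warmer's timer

### The arm

A 7-joint arm with a two-finger parallel gripper is mounted at the origin on a cart in front of the work surface, level with it; the furniture and walls round the work are solid. World frame = base frame: x ahead of the robot, y to its left, z up, the work surface at z = 0. Lengths are in m, angles in rad, forces in N, time in s.
With the tool pointing down it reaches from about 0.425 to 0.925 m from the base axis. Payload 6.8 kg.
Tool frame: the origin (TCP) lies on the mounting face of the last link; the fingertips stand 173 mm ahead of it and the grasp point (between the pads) lies 155 mm ahead of it; z points along the fingers, y is the line along which they close (so a half turn about z gives the same grasp; the last joint's range is limited). The gripper opens to 85 mm and grips with 20 to 120 N. Pads are 22 mm wide; open, the fingers measure 114 mm over their backs; the gripper's body (76 mm by 85 mm) begins 54 mm behind the grasp point. The pads swing forward as they close: fully open they stand 13 mm farther back than shut.
Start: joints at [1.24, 0.477, 0.022, 1.555, -0.011, 1.109, -0.083], TCP at [0.149, -0.658, 0.405] pointing down, gripper open.
Joint ranges: [-2.96, 2.96], [-0.34, 2.1], [-1.41, 1.46], [0.24, 2.44], [-1.37, 4.51], [0.17, 1.92], [-2.96, 2.96]. Speed limits (rad/s): [2.39, 2.39, 3.14, 3.14, 3.14, 3.14, 3.14].

### API

Orientations are given as a unit quaternion [w, x, y, z].
In Python, from station import bot gives the robot as it stands. The module is installed in compiled form; this text tells all that it offers.
- The arm moves only by the shell command python3 -m pendant 'ROWS' [FORCE]. ROWS is JSON, a list of rows, each a list of 5 numbers: the finger opening in m, from 0 to 0.0854, then the shift along the tool's x, y, z in m, then the turn about the tool's z in degrees. In form: [[jaw, x, y, z, yaw], ...]. A call has 1 to 12 rows; each row shifts and turns the commanded pose from where the row before left it, along the tool's axes as they then stand; what a row does not reach is not made up. A row lasts 1/12 s, in which the tool goes at most 41.7 mm and 7.16 degrees, less where a joint would pass 70% of its speed; a pose out of reach is approached as far as the arm can. A call with a gripper value outside its range is refused whole. The fingers move at their own pace and stop on an object; FORCE is the grip in N (left out, the last holds). Time passes only in rows, so rows that do not move let the fingers close. It gives the time, the measured TCP pose, the force, the opening and the grip force at its end, in the units of the state.
- bot.get_obs(): the state, without advancing time (a new reading comes with each control period).
- bot.read_camera(name): name is "scene" or "top" or "wrist"; returns (picture, depth): 480x640x3 uint8, blue, green, red; 480x640 float32, m along the optical axis (not along the pixel's ray), 0 where there is no reading.
- bot.camera_model(name): a dict with "intrinsics" (3x3 intrinsics, pixels), "dist_coeffs" ([k1, k2, p1, p2, k3] as OpenCV has them; the pictures are not rectified), "R" (3x3) and "t" (3): a world point X has camera coordinates R X + t. Camera axes: x right, y down, z forward; pixel columns grow to the right and rows downward; lengths in m; the calibration is good to about 2 mm. A picture is of the moment at which its call begins: read the wrist's pose just before it. camera_model takes no time and is no camera call; for the wrist camera it gives the pose at the moment of the call.
- bot.hand_in(): hands the job in; it is judged then, once.
Trained networks look in the newest picture that a camera, given by its name, has taken for a name from the list of things; names that differ only in an ending like _2 or _b are one class to them, and where a whole thing is asked for, a point or a joint stands for the part that bears it (a point fixed in the world has none). Each returns a list of dicts, best first, with "score" (0 to 1); they miss things now and then, are a little off and sometimes report something else, mostly with a low value. They report only what shows in the picture. A call takes as long as a camera call. They do not tell look-alikes from the thing itself.
- bot.boxes_of(name, camera): "at" ([column, row] in pixels, amid what is visible of it).
- bot.trace(name, camera): "mask" (480x640 bool, what is visible of it) and "at" ([column, row] in pixels, amid what is visible of it).
- bot.pinpoint(name, camera): "at" ([column, row] in pixels: a listed point, or the origin of a listed thing).
The state is a dict: "t": time; "q": joint angles; "joint_vel": joint speeds; "joint_torque": joint torques, N m; "eef_pos": TCP position; "tool_rot": TCP orientation; "contact_force": force on the tool from outside, world axes, zero at the start; "torque": the same for the moment, N m; "gripper_width": opening from 0.0 (shut) to 1.0 (fully open); "grasp_force": force on a finger pad.
Only numpy, scipy, OpenCV 4.12 (cv2) and the standard library are available. Lean on these libraries where they do the work, as an engineer would, in place of code of your own. Each camera call takes 0.05 s, during which the arm holds its last target. There are 200 camera calls.

### The job

First stand the honey jar (the jar with the black lid) upright on the jar warmer's round black warming plate, setting it down gently, and let go of it. Then twist the warmer's timer dial clockwise until its yellow pointer is past the red top mark, and turn it back down until the pointer stands at the orange rider on the dial's rim. Do not shift the rider, and do not disturb the jam jar or the other things around.

Things in the scene. Friction and masses are not known exactly. Their poses are not given: they have to be found in the camera images.
- honey: loose honey jar, round, 61 mm wide, 86 mm tall, black screw lid (fixed to it), label with honeycomb; about 0.33 kg. Origin at the centre of its underside, z up. It may be gripped across its width from above, at any yaw. Carry it straight across the front, not in a wide swing: wall cupboards hang from 0.63 m ahead of the robot (handles stick out farther), 0.57 m above the worktop
- jam: loose jam jar, round, 66 mm wide, 100 mm tall, red lid; a bystander. Origin at the centre of its underside. It and the honey jar stand on either side of the warmer and may swap places
- mug: loose mug, green above and white below, 86 mm wide, 99 mm tall; bystander at the far left. Origin at the centre of its underside
- tuna: loose round tin, 86 mm wide, 40 mm tall; bystander at the far right. Origin at the centre of its underside
- spoon: loose steel teaspoon, 137 mm long, lying behind the warmer; bystander. Origin at the centre of its underside
- warmer: jar warmer, white, fixed to the worktop. Its x axis points away from the robot when unturned, y left, origin at the centre of its underside. The low body is 124 (x) by 310 (y) by 26 mm high; on its left half (y = +85 mm) is the warming plate; on its right half (centre y = -80 mm) a timer housing 122 by 124 mm, its top 62 mm above the worktop, which carries the dial with its upright axis
- plate (a point): centre of the top face of the warming plate, a flat black disc 104 mm in diameter, 32 mm above the worktop and 6 mm above the warmer's body; no rim round it
- dial_grip (a point): point on the dial's upright axis at a good height to grip, 92 mm above the worktop. The dial has a flat skirt 76 mm across (its top 69 mm above the worktop) and across it an upright black bar grip 64 mm long, 16 mm thick, its top 105 mm above the worktop. Its x axis is the pointer's direction along the bar; grip the bar across its 16 mm thickness
- dial_tip (a point): the yellow pointer's end on the dial, 40 mm from the dial's axis; turns with the dial
- top_mark (a point): inner end of the red top mark (the last of the marks round the dial, 12 minutes; one mark is one minute, 0.2 rad), 40 mm from the dial's axis; fixed on the warmer
- rider_mark (a point): the point at which the orange rider aims, 40 mm from the dial's axis: the dial is set when the pointer's end is here. The rider is an orange tab 10 mm wide and 6 mm high on the timer housing's top, 44 to 63 mm from the dial's axis; it is stiff (about 0.4 N m) and must stay where it is
- dial (a joint): timer dial, rad, grows clockwise seen from above: 0 at the first mark, 2.4 at the red top mark, stop at 3.0. In the warmer's frame the pointer stands at the angle 1.2 - value from the warmer's x axis towards its y axis. It stays where it is left; friction about 0.06 N m, no spring
- rider (a joint): place of the orange rider on the same scale as the dial, rad: the dial is set when its value equals this one
There are look-alikes about, which are no part of the job. What is shaped like the honey but turquoise is not meant.

How it is judged:
By the outcome, as a careful person would: the job done as asked, in the order asked, and still so for the second after the job is handed in, with the robot touching nothing.
It also fails if it takes over 66 s, if anything falls off the work surface, if the arm or the gripper's body presses on something with over 40 N, if the wrist force passes 120 N, or if a joint passes its speed limit or range.

## Working session

There is one attempt and no reset: what is moved stays moved. The work goes in short steps, Python scripts to look and compute and a shell command to move; the robot and the scene stay as the last step left them, time stands still between calls to the robot, and variables do not carry over. Pictures are saved under pics/ and viewed, at most 10 in all, crops included, and the job is handed in when it is done.

```bash
mkdir -p pics; cat > h.py <<'E'
import numpy as np, cv2
from station import bot
def ray(name,uv):
    m=bot.camera_model(name);K=np.array(m["intrinsics"]);R=np.array(m["R"]);t=np.array(m["t"])
    p=cv2.undistortPoints(np.array([[uv]],float),K,np.array(m["dist_coeffs"]))[0,0]
    return -R.T@t, R.T@np.array([p[0],p[1],1.])
def at_z(name,uv,z):
    c,d=ray(name,uv); return c+d*(z-c[2])/d[2]
def at_d(name,uv,depth):
    c,d=ray(name,uv); u,v=map(int,np.round(uv)); w=depth[v-2:v+3,u-2:u+3]; w=w[w>0]
    return c+d*np.median(w) if len(w) else None
E
python3 - <<'E'
from h import *
o=bot.get_obs();print({k:np.round(o[k],3) for k in o})
for n in("scene","top"):
    im,d=bot.read_camera(n);cv2.imwrite(f"pics/{n}.png",im)
    for k in("honey","jam","warmer","mug","tuna"):
        for r in bot.boxes_of(k,n)[:3]:print(n,k,np.round(r["at"]),round(r["score"],2),np.round(at_d(n,r["at"],d),3))
    for k,z in(("honey",0),("plate",.032),("dial_grip",.092),("dial_tip",.069),("top_mark",.062),("rider_mark",.068),("jam",0)):
        for r in bot.pinpoint(k,n)[:2]:print(n,k,np.round(r["at"]),round(r["score"],2),np.round(at_z(n,r["at"],z),3))
E
```

```text
{'t': np.float64(0.0), 'q': array([ 1.24 ,  0.478,  0.022,  1.556, -0.012,  1.109, -0.083]), 'joint_vel': array([-0.   , -0.002, -0.001,  0.001, -0.   ,  0.001, -0.   ]), 'joint_torque': array([ 0.0000e+00, -5.9645e+01,  1.6080e+00, -2.8119e+01,  1.2000e-02,
        9.0000e-03,  0.0000e+00]), 'eef_pos': array([ 0.149, -0.658,  0.404]), 'tool_rot': array([-0.001,  0.994,  0.111, -0.   ]), 'contact_force': array([ 0.176, -0.025, -0.37 ]), 'torque': array([ 0.033, -0.018, -0.009]), 'grasp_force': np.float64(0.0), 'gripper_width': np.float64(1.003)}
scene honey [199. 253.] 0.83 [0.445 0.344 0.066]
scene honey [203. 226.] 0.56 [0.534 0.368 0.082]
scene jam [278. 267.] 0.17 [0.492 0.111 0.028]
scene warmer [278. 265.] 0.62 [0.498 0.114 0.027]
scene mug [156. 212.] 0.96 [0.576 0.562 0.033]
scene tuna [500. 290.] 0.76 [ 0.601 -0.536  0.033]
scene tuna [333. 217.] 0.62 [ 0.749  0.019 -0.   ]
scene honey [205. 237.] 0.96 [0.55  0.385 0.   ]
scene honey [201. 263.] 0.9 [0.453 0.355 0.   ]
scene plate [264. 259.] 0.7 [0.502 0.161 0.032]
scene dial_grip [314. 263.] 0.61 [ 0.494 -0.003  0.092]
scene dial_grip [334. 227.] 0.52 [ 0.64  -0.019  0.092]
scene dial_tip [310. 263.] 0.63 [0.506 0.016 0.069]
scene dial_tip [296. 273.] 0.56 [0.46  0.043 0.069]
scene jam [294. 271.] 0.35 [0.508 0.068 0.   ]
top honey [210. 250.] 0.84 [0.553 0.387 0.088]
top honey [216. 283.] 0.75 [0.443 0.363 0.085]
top jam [430. 279.] 0.8 [ 0.46  -0.367  0.099]
top warmer [303. 266.] 0.78 [0.501 0.07  0.027]
top mug [167. 250.] 0.72 [0.554 0.557 0.029]
top tuna [430. 277.] 0.16 [ 0.466 -0.365  0.098]
top honey [214. 252.] 0.88 [0.551 0.393 0.   ]
top plate [276. 264.] 0.89 [0.507 0.164 0.032]
top dial_grip [328. 270.] 0.66 [ 0.49  -0.019  0.092]
top dial_tip [317. 263.] 0.78 [0.512 0.018 0.069]
top rider_mark [424. 277.] 0.62 [ 0.466 -0.353  0.068]
top jam [426. 275.] 0.83 [ 0.471 -0.375  0.   ]
```

```bash
python3 - <<'E'
import cv2,numpy as np
a=cv2.imread("pics/scene.png")[180:330,130:530];b=cv2.imread("pics/top.png")[200:350,130:530]
cv2.imwrite("pics/crop1.png",cv2.resize(np.vstack([a,b]),(800,600),interpolation=cv2.INTER_CUBIC))
E
```

```text
(no output)
```

View pics/crop1.png

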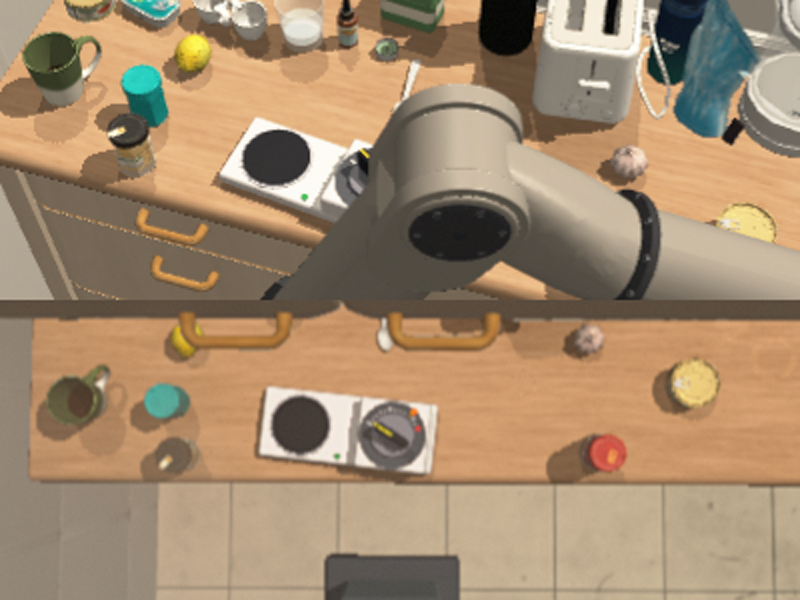

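Candidates for honey: the black-lidded jar with honey body (scene ≈ (195,252), top ≈ (217,280)) and the turquoise look-alike (scene ≈ (202,227), top ≈ (211,250)). The black-lidded one fits the description, and the enlarged crop confirms it. It stands at about (0.445, 0.36). The plate shows at top ≈ (280,262) and the dial at ≈ (326,267), with the orange rider at ≈ (337,256). I'll move over, looking at the dial on the way.

```bash
python3 -m pendant '[[0.0854,0.0286,-0.0241,0,0],[0.0854,0.0286,-0.0241,0,0],[0.0854,0.0286,-0.0241,0,0],[0.0854,0.0286,-0.0241,0,0],[0.0854,0.0286,-0.0241,0,0],[0.0854,0.0286,-0.0241,0,0],[0.0854,0.0286,-0.0241,0,0],[0.0854,0.0286,-0.0241,0,0],[0.0854,0.0286,-0.0241,0,0],[0.0854,0.0286,-0.0241,0,0],[0.0854,0.0286,-0.0241,0,0],[0.0854,0.0286,-0.0241,0,0]]' 40
python3 -m pendant '[[0.0854,0.009,-0.038,0,0],[0.0854,0.009,-0.038,0,0],[0.0854,0.009,-0.038,0,0],[0.0854,0.009,-0.038,0,0],[0.0854,0.009,-0.038,0,0],[0.0854,0.009,-0.038,0,0],[0.0854,0.009,-0.038,0,0],[0.0854,0,0,0,0],[0.0854,0,0,0,0]]'
cat > look.py <<'E'
from h import *
import sys
o=bot.get_obs();print(o["t"],np.round(o["eef_pos"],4),np.round(o["tool_rot"],4))
im,d=bot.read_camera("wrist");cv2.imwrite(f"pics/{sys.argv[1]}.png",im)
for k,z in(("honey",.0),("plate",.032),("dial_grip",.092),("dial_tip",.069),("top_mark",.062),("rider_mark",.068)):
    for r in bot.pinpoint(k,"wrist")[:2]:print(k,np.round(r["at"]),round(r["score"],2),np.round(at_z("wrist",r["at"],z),4))
np.save(f"pics/{sys.argv[1]}.npy",d)
E
python3 look.py w1
```

```text
t: 2.3
eef_pos: [0.4207, -0.2989, 0.4051]
tool_rot: [0.0, 0.994, 0.111, 0.0]
contact_force: [0.5, -0.4, -0.3]
gripper_width: 0.999
grasp_force: 0.0
t: 3.05
eef_pos: [0.4227, -0.0252, 0.4051]
tool_rot: [0.0, 0.994, 0.114, 0.0]
contact_force: [-0.3, -1.1, -1.4]
gripper_width: 1.001
grasp_force: 0.0
3.05 [ 0.4227 -0.0252  0.4051] [1.000e-04 9.935e-01 1.137e-01 5.000e-04]
plate [112.  28.] 0.82 [0.516  0.1508 0.032 ]
dial_grip [320. 106.] 0.57 [ 0.4969 -0.0138  0.092 ]
dial_tip [277.  60.] 0.56 [0.5196 0.0216 0.069 ]
top_mark [374. 105.] 0.88 [ 0.5052 -0.0516  0.062 ]
rider_mark [362.  71.] 0.59 [ 0.5257 -0.0366  0.068 ]
```

View pics/w1.png

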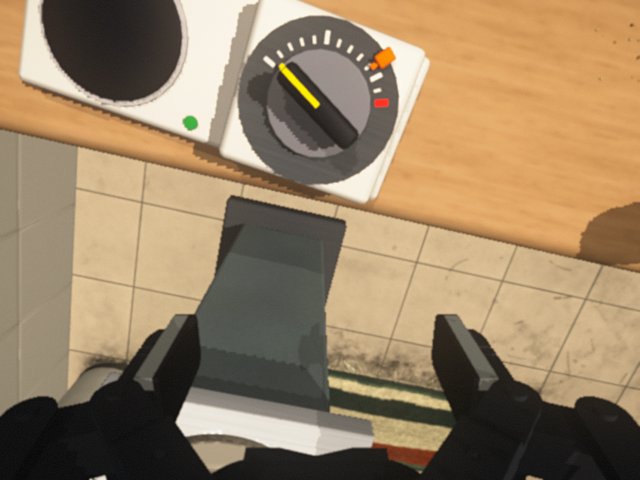

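```bash
python3 -m pendant '[[0.0854,0.010,-0.037,0,0],[0.0854,0.010,-0.037,0,0],[0.0854,0.010,-0.037,0,0],[0.0854,0.010,-0.037,0,0],[0.0854,0.010,-0.037,0,0],[0.0854,0.010,-0.037,0,0],[0.0854,0.010,-0.037,0,0],[0.0854,0.010,-0.037,0,0],[0.0854,0,0,0,0],[0.0854,0,0,0,0]]'; python3 look.py w2
```

```text
t: 4.23
eef_pos: [0.4351, 0.281, 0.4045]
tool_rot: [-0.001, 0.994, 0.113, -0.0]
contact_force: [-0.3, -1.1, -1.4]
gripper_width: 1.001
grasp_force: 0.0
4.2333 [0.4351 0.281  0.4045] [-6.000e-04  9.936e-01  1.129e-01 -4.000e-04]
honey [221.  19.] 0.6 [0.5556 0.3855 0.    ]
honey [228. 139.] 0.59 [0.4618 0.3654 0.    ]
plate [489. 138.] 0.81 [0.5139 0.1514 0.032 ]
```

The dial view shows the pointer tip at ≈ (285,67), the orange rider at ≈ (376,66), the red top mark at ≈ (382,103) and the plate at ≈ (112,28). Next I'll measure the honey lid and the plate from w2's depth.

```bash
cat > m.py <<'E'
from h import *
def cloud(name):
    im,d=bot.read_camera(name);v,u=np.where(d>0);m=bot.camera_model(name);K=np.array(m["intrinsics"]);R=np.array(m["R"]);t=np.array(m["t"])
    p=cv2.undistortPoints(np.stack([u,v],1)[:,None].astype(float),K,np.array(m["dist_coeffs"]))[:,0]
    X=(np.c_[p,np.ones(len(p))]*d[v,u][:,None]-t)@R
    return im,d,X,im[v,u].astype(int)
E
python3 - <<'E'
from m import *
im,d,X,c=cloud("wrist");cv2.imwrite("pics/w2b.png",im)
s=(X[:,2]>.08)&(X[:,2]<.092)&(np.hypot(X[:,0]-.445,X[:,1]-.36)<.045)
P=X[s];print("lid",s.sum(),P[:,:2].min(0),P[:,:2].max(0),P.mean(0),cv2.minEnclosingCircle(P[:,:2].astype(np.float32)))
s=(abs(X[:,2]-.032)<.01)&(c.max(1)<70)&(np.hypot(X[:,0]-.515,X[:,1]-.151)<.07)
P=X[s];print("plate",s.sum(),P.mean(0),cv2.minEnclosingCircle(P[:,:2].astype(np.float32)))
s=(X[:,2]>.015)&(np.hypot(X[:,0]-.445,X[:,1]-.36)<.13)&(X[:,2]<.12)
P=X[s];print("all near",P.min(0),P.max(0))
s&=(c[:,0]>c[:,2]+40);P=X[s];print("turq",P.min(0),P.max(0))
E
```

```text
lid 5759 [0.43084411 0.33783831] [0.48972694 0.39788944] [0.46128141 0.36746876 0.08586473] ((0.4607228934764862, 0.36800941824913025), 0.030504178255796432)
plate 5909 [0.49806752 0.1602826  0.03179465] ((0.5117712020874023, 0.15850822627544403), 0.05027247592806816)
all near [0.43084411 0.33754883 0.01502069] [0.56979868 0.41825926 0.08970681]
turq [0.52422844 0.35912227 0.01506097] [0.56979868 0.41782207 0.08970681]
```

View pics/w2.png

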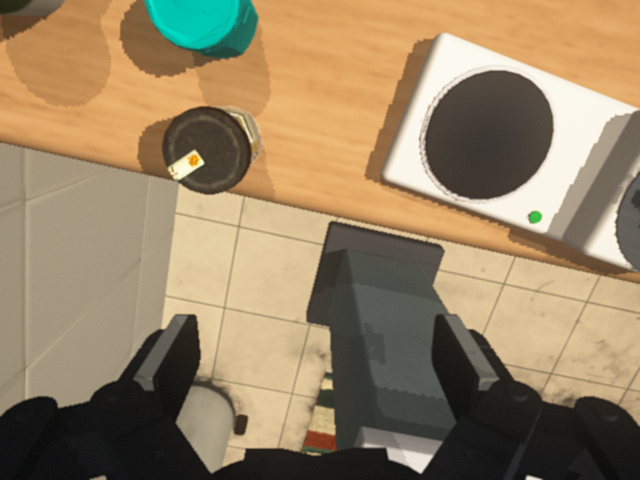

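w2 shows the black-lidded honey at (207,148), clear of the turquoise one at (203,20). Its lid circle fits: centre (0.461, 0.368), radius 30.5 mm, z = 0.086.

```bash
python3 -m pendant '[[0.0854,0.015,-0.0263,0,0],[0.0854,0.015,-0.0263,0,0],[0.0854,0.0148,-0.0264,0,0],[0.0854,0,0,0.03,0],[0.0854,0,0,0.03,0],[0.0854,0,0,0.03,0],[0.0854,0,0,0.03,0],[0.0854,0,0,0,0],[0.0854,0,0,0,0]]'
```

```text
t: 5.38
eef_pos: [0.4614, 0.3655, 0.2839]
tool_rot: [0.001, 0.994, 0.111, -0.001]
contact_force: [-0.2, 0.7, 0.3]
gripper_width: 1.0
grasp_force: 0.0
```

Pose is within 3 mm; go down and close.

```bash
python3 -m pendant '[[0.0854,0,-0.002,0.02,0],[0.0854,0,0,0.02,0],[0.0854,0,0,0.02,0],[0.0854,0,0,0.014,0],[0.0854,0,0,0,0],[0.055,0,0,0,0],[0.055,0,0,0,0],[0.055,0,0,0,0],[0.055,0,0,0,0],[0.055,0,0,0,0],[0.055,0,0,0,0]]' 40
```

```text
t: 6.3
eef_pos: [0.4617, 0.3685, 0.2128]
tool_rot: [-0.0, 0.994, 0.111, 0.001]
contact_force: [-1.3, -2.2, 6.4]
gripper_width: 0.7
grasp_force: 42.3
```

```bash
python3 -m pendant '[[0.05,0,0,-0.02,0],[0.05,0,0,-0.025,0],[0.05,0,0,-0.02,0],[0.05,0,0.0117,0,0],[0.05,0.001,0.032,0,0],[0.05,0.001,0.034,0,0],[0.05,0.001,0.034,0,0],[0.05,0.001,0.034,0,0],[0.05,0,0.034,0,0],[0.05,0,0.032,0,0],[0.05,0,0.0117,0,0],[0.05,0,0,0,0]]' 
python3 -m pendant '[[0.05,0,0,0,0],[0.05,0,0,0,0]]'
python3 - <<'E'
from m import *
o=bot.get_obs();print(o["eef_pos"],o["tool_rot"])
im,d,X,c=cloud("wrist");cv2.imwrite("pics/w3.png",im)
for r in bot.pinpoint("plate","wrist")[:1]:print(r["at"],at_z("wrist",r["at"],.032))
for r in bot.pinpoint("honey","wrist")[:1]:print(r["at"],at_z("wrist",r["at"],.06))
E
```

```text
t: 7.3
eef_pos: [0.5151, 0.1458, 0.2749]
tool_rot: [0.002, 0.994, 0.108, -0.001]
contact_force: [0.0, 0.3, -2.3]
gripper_width: 0.702
grasp_force: 44.7
t: 7.47
eef_pos: [0.5139, 0.152, 0.2757]
tool_rot: [-0.0, 0.994, 0.112, 0.0]
contact_force: [0.3, -0.4, -2.6]
gripper_width: 0.705
grasp_force: 44.7
[0.51391506 0.1519565  0.27566569] [-4.15808707e-04  9.93743975e-01  1.11681415e-01  1.31162614e-05]
```

View pics/w3.png

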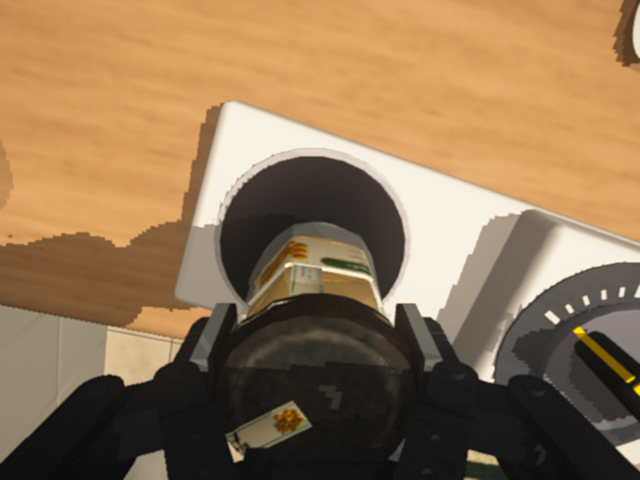

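w3 shows the jar upright in the grip, centred laterally over the plate (plate spans columns 219–410). Lowering gently.

```bash
python3 -m pendant '[[0.05,0,0,0.008,0],[0.05,0,0,0.008,0],[0.05,0,0,0.006,0],[0.05,0,0,0.003,0],[0.05,0,0,0.002,0],[0.05,0,0,0,0],[0.05,0,0,0,0]]'
python3 -m pendant '[[0.05,0,0,0.001,0],[0.05,0,0,0.001,0],[0.05,0,0,0.001,0],[0.05,0,0,0,0]]'
```

```text
t: 8.2
eef_pos: [0.5144, 0.1512, 0.2486]
tool_rot: [-0.0, 0.994, 0.111, -0.0]
contact_force: [0.3, -0.1, -3.0]
gripper_width: 0.702
grasp_force: 44.7
t: 8.53
eef_pos: [0.5143, 0.1511, 0.2456]
tool_rot: [0.0, 0.994, 0.111, -0.0]
contact_force: [-0.6, -0.3, -3.1]
gripper_width: 0.703
grasp_force: 44.7
```

```bash
python3 -m pendant '[[0.05,0,0,0.0007,0],[0.05,0,0,0.0007,0],[0.05,0,0,0,0]]'
python3 -m pendant '[[0.05,0,0,0.0007,0],[0.05,0,0,0.0007,0],[0.05,0,0,0,0]]'
```

```text
t: 8.78
eef_pos: [0.5144, 0.1512, 0.2448]
tool_rot: [0.0, 0.994, 0.111, 0.0]
contact_force: [-1.9, -0.8, 3.8]
gripper_width: 0.702
grasp_force: 45.0
t: 9.03
eef_pos: [0.5145, 0.1514, 0.2448]
tool_rot: [0.001, 0.994, 0.111, 0.0]
contact_force: [-7.3, -3.7, 18.6]
gripper_width: 0.703
grasp_force: 45.8
```

```bash
python3 -m pendant '[[0.05,0,0,-0.0013,0],[0.05,0,0,0,0],[0.064,0,0,0,0],[0.068,0,0,0,0],[0.075,0,0,0,0],[0.0854,0,0,0,0],[0.0854,0,0,0,0],[0.0854,0,0,0,0]]'
python3 -m pendant '[[0.0854,0,0,-0.01,0],[0.0854,0,0,-0.03,0],[0.0854,0,0,-0.035,0],[0.0854,0,0,-0.035,0],[0.0854,0,0,-0.02,0],[0.0854,0,0,0,0],[0.0854,0,0,0,0]]'
python3 - <<'E'
from m import *
o=bot.get_obs();print(o["t"],o["eef_pos"],o["tool_rot"])
im,d,X,c=cloud("wrist");cv2.imwrite("pics/w4.png",im)
s=(X[:,2]>.11)&(X[:,2]<.125)&(np.hypot(X[:,0]-.514,X[:,1]-.151)<.05)
P=X[s];print("lid",s.sum(),P.mean(0),cv2.minEnclosingCircle(P[:,:2].astype(np.float32)))
q=np.linalg.lstsq(np.c_[P[:,:2],np.ones(len(P))],P[:,2],rcond=None)[0];print("tilt",q)
for k,z in(("plate",.032),("dial_grip",.092),("dial_tip",.069),("top_mark",.062),("rider_mark",.068)):
    for r in bot.pinpoint(k,"wrist")[:2]:print(k,np.round(r["at"]),round(r["score"],2),np.round(at_z("wrist",r["at"],z),4))
E
```

```text
t: 9.7
eef_pos: [0.5144, 0.1512, 0.2441]
tool_rot: [-0.0, 0.994, 0.111, -0.0]
contact_force: [-0.2, -0.1, 0.0]
gripper_width: 0.999
grasp_force: 0.0
t: 10.28
eef_pos: [0.5145, 0.1513, 0.376]
tool_rot: [-0.0, 0.994, 0.111, 0.002]
contact_force: [0.3, -0.5, -0.8]
gripper_width: 1.001
grasp_force: 0.0
10.2833 [0.51451658 0.15131492 0.37596805] [-7.16789023e-05  9.93812756e-01  1.11055819e-01  1.67483294e-03]
lid 7705 [0.51419768 0.15214678 0.11628717] ((0.5123257637023926, 0.15179020166397095), 0.030819181352853775)
tilt [-0.01871917 -0.00216722  0.12624226]
dial_grip [534. 301.] 0.56 [ 0.4964 -0.0049  0.092 ]
dial_tip [487. 248.] 0.68 [0.5199 0.0285 0.069 ]
top_mark [567. 282.] 0.78 [ 0.5054 -0.0437  0.062 ]
rider_mark [565. 256.] 0.71 [ 0.5262 -0.0291  0.068 ]
```

The honey stands upright on the plate: lid at (0.513, 0.152), top z = 0.116. Now a close look at the dial.

```bash
python3 -m pendant '[[0.0854,-0.0198,0.0292,0,0],[0.0854,-0.0198,0.0292,0,0],[0.0854,-0.0198,0.0292,0,0],[0.0854,-0.0198,0.0292,0,0],[0.0854,-0.0198,0.0292,0,0],[0.0854,0,0,0,0],[0.0854,0,0,0,0],[0.0854,0,0,0,0]]'
cat > dial.py <<'E'
from m import *
import sys
o=bot.get_obs();print(o["t"],np.round(o["eef_pos"],4),np.round(o["tool_rot"],4))
im,d,X,c=cloud("wrist");cv2.imwrite(f"pics/{sys.argv[1]}.png",im)
D=np.array([.497,-.0125])
r=np.hypot(*(X[:,:2]-D).T)
top=(X[:,2]>.1)&(X[:,2]<.11)&(r<.05)
if top.sum()>50:
    b=cv2.minAreaRect((X[top,:2]*1000).astype(np.float32));print("bar mm",b,X[top,2].mean())
B,G,Rr=c.T
for n,s in dict(yellow=(Rr>150)&(G>130)&(B<80)&(r<.05),orange=(Rr>180)&(G>70)&(G<160)&(B<60)&(r<.075),red=(Rr>150)&(G<70)&(B<80)&(r<.075)).items():
    if s.sum()>5:
        P=X[s];m=P.mean(0);print(n,s.sum(),np.round(m,4),"ang",np.round(np.arctan2(*(m[:2]-D)[::-1]),3),"r",np.round(np.hypot(*(m[:2]-D)),4))
for k,z in(("dial_grip",.092),("dial_tip",.069),("top_mark",.062),("rider_mark",.068)):
    for q in bot.pinpoint(k,"wrist")[:1]:
        p=at_z("wrist",q["at"],z);print(k,np.round(q["at"]),round(q["score"],2),np.round(p,4),"ang",np.round(np.arctan2(*(p[:2]-D)[::-1]),3),"r",np.round(np.hypot(*(p[:2]-D)),4))
E
python3 dial.py d1
```

```text
t: 11.25
eef_pos: [0.4502, -0.0127, 0.3741]
tool_rot: [-0.0, 0.994, 0.111, 0.0]
contact_force: [0.4, 0.1, -0.4]
gripper_width: 1.003
grasp_force: 0.0
11.25 [ 0.4502 -0.0127  0.3741] [-3.000e-04  9.938e-01  1.111e-01  0.000e+00]
bar mm ((497.4425048828125, -7.128215789794922), (64.47022247314453, 16.1484432220459), 57.38803482055664) 0.10434051585588429
yellow 512 [0.5099 0.004  0.0981] ang 0.909 r 0.021
orange 344 [ 0.536  -0.041   0.0688] ang -0.632 r 0.0483
red 104 [ 0.5093 -0.0517  0.0627] ang -1.267 r 0.0411
dial_grip [331. 155.] 0.9 [ 0.4996 -0.0083  0.092 ] ang 1.017 r 0.005
dial_tip [286. 104.] 0.85 [0.5211 0.0257 0.069 ] ang 1.008 r 0.0452
top_mark [385. 149.] 0.95 [ 0.5075 -0.0454  0.062 ] ang -1.263 r 0.0345
rider_mark [376. 118.] 0.9 [ 0.5257 -0.0329  0.068 ] ang -0.618 r 0.0353
```

View pics/d1.png

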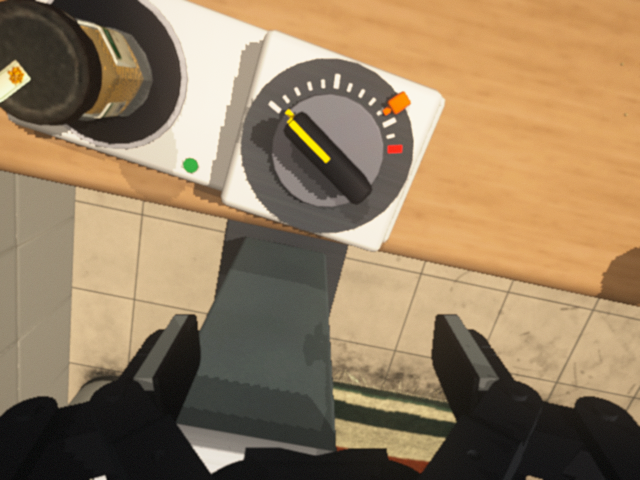

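d1 shows pointer tip at ≈ (288,112), rider at (398,103), red mark at (395,149) and the honey upright on the plate. The bar fits 64×16 mm at (0.4975, −0.007), 57.4° from x. The marks then fall at r ≈ 40 mm: dial ≈ 0.09, rider ≈ 1.82. I'll align above it.

```bash
python3 -m pendant '[[0.0854,0.0237,0.0026,0,0],[0.0854,0.0237,0.0026,0,0],[0.0854,0,0,0.015,-6.4],[0.0854,0,0,0.015,-6.4],[0.0854,0,0,0.015,-6.4],[0.0854,0,0,0.015,-6.4],[0.0854,0,0,0.015,-6.4],[0.0854,0,0,0,-6.4],[0.0854,0,0,0,-6.25],[0.0854,0,0,0,0],[0.0854,0,0,0,0]]'
python3 -c "
from h import *
o=bot.get_obs();print(np.round(o['q'],3),o['eef_pos'],np.degrees(2*np.arctan2(o['tool_rot'][2],o['tool_rot'][1])))"
```

```text
t: 12.42
eef_pos: [0.4976, -0.0073, 0.2991]
tool_rot: [-0.0, 0.878, 0.479, 0.0]
contact_force: [-1.1, 0.5, 0.5]
gripper_width: 1.003
grasp_force: 0.0
[ 0.459  0.409 -0.69   2.034  0.354  0.817 -1.007] [ 0.49763064 -0.00725768  0.29909763] 57.27120613847467
```

```bash
python3 -m pendant '[[0.0854,0,0,0.02,0],[0.0854,0,0,0.02,0],[0.0854,0,0,0.012,0],[0.0854,0,0,0,0],[0.008,0,0,0,0],[0.008,0,0,0,0],[0.008,0,0,0,0],[0.008,0,0,0,0],[0.008,0,0,0,0],[0.008,0,0,0,0],[0.008,0,0,0,0],[0.008,0,0,0,0]]' 40
```

```text
t: 13.42
eef_pos: [0.4978, -0.0078, 0.2478]
tool_rot: [0.0, 0.877, 0.48, 0.0]
contact_force: [-0.5, -1.7, 6.6]
gripper_width: 0.182
grasp_force: 41.8
```

Bar gripped (15.5 mm). Turning clockwise.

```bash
python3 -m pendant '[[0.008,0,0,0,3],[0.008,0,0,0,6],[0.008,0,0,0,6],[0.008,0,0,0,6],[0.008,0,0,0,6],[0.008,0,0,0,6],[0.008,0,0,0,6],[0.008,0,0,0,6],[0.008,0,0,0,6],[0.008,0,0,0,6],[0.008,0,0,0,3],[0.008,0,0,0,0]]'
python3 -c "
from h import *
o=bot.get_obs();print(np.round(o['q'],3),o['eef_pos'],np.degrees(2*np.arctan2(o['tool_rot'][2],o['tool_rot'][1])),o['torque'])"
```

```text
t: 14.42
eef_pos: [0.4985, -0.0094, 0.2479]
tool_rot: [0.001, 1.0, -0.025, 0.001]
contact_force: [2.8, -6.3, 3.0]
gripper_width: 0.184
grasp_force: 41.4
[ 0.209  0.438 -0.383  2.081  0.264  0.665 -1.971] [ 0.49851901 -0.0093875   0.24786683] -2.8603399443907644 [-1.15530744 -0.63819488 -0.09279724]
```

Joint 7 falls with clockwise turning (−1.97 now) and would run out, so I'll regrip half a turn round.

```bash
python3 -m pendant '[[0.04,0,0,0,0],[0.0854,0,0,0,0],[0.0854,0,0,0,0],[0.0854,0,0,0,0],[0.0854,0,0,-0.03,0],[0.0854,0,0,-0.03,0],[0.0854,0,0,-0.03,-7],[0.0854,0,0,-0.02,-7],[0.0854,0,0,0,-7],[0.0854,0,0,0,-7],[0.0854,0,0,0,-7],[0.0854,0,0,0,-7]]'
python3 -m pendant '[[0.0854,0,0,0,-7],[0.0854,0,0,0,-7],[0.0854,0,0,0,-7],[0.0854,0,0,0,-7],[0.0854,0,0,0,-7],[0.0854,0,0,0,-7],[0.0854,0,0,0,-7],[0.0854,0,0,0,-7],[0.0854,0,0,0,-7],[0.0854,0,0,0,-7],[0.0854,0,0,0,-7],[0.0854,0,0,0,-7]]'
python3 -m pendant '[[0.0854,0,0,0,-7],[0.0854,0,0,0,-7],[0.0854,0,0,0,-7],[0.0854,0,0,0,-7],[0.0854,0,0,0,-7],[0.0854,0,0,0,-7],[0.0854,0,0,0,-7],[0.0854,0,0,0,-5],[0.0854,0,0,0,0],[0.0854,0,0,0,0]]'
sed -i 's/D=np.array.*/D=np.array([.4975,-.0073])/' dial.py
python3 -c "
from h import *
o=bot.get_obs();print(np.round(o['q'],3),o['eef_pos'],np.degrees(2*np.arctan2(o['tool_rot'][2],o['tool_rot'][1])),o['torque'])"
python3 dial.py d2
```

```text
t: 15.42
eef_pos: [0.4971, -0.0075, 0.3573]
tool_rot: [-0.0, 0.94, 0.34, -0.0]
contact_force: [-0.6, 0.6, 0.5]
gripper_width: 1.001
grasp_force: 0.0
t: 16.42
eef_pos: [0.4972, -0.0075, 0.3571]
tool_rot: [-0.0, 0.471, 0.882, -0.0]
contact_force: [0.6, -0.8, -0.6]
gripper_width: 0.999
grasp_force: 0.0
t: 17.25
eef_pos: [0.4972, -0.0077, 0.357]
tool_rot: [-0.0, 0.024, 1.0, 0.0]
contact_force: [-1.3, 0.5, 0.4]
gripper_width: 1.0
grasp_force: 0.0
[ 0.765  0.444 -1.081  1.97   0.465  1.004  0.987] [ 0.49724486 -0.00770086  0.35700507] 177.26731958141428 [ 0.02777677  0.03351016 -0.01450526]
17.25 [ 0.4972 -0.0077  0.357 ] [-2.000e-04  2.380e-02  9.997e-01  3.000e-04]
bar mm ((496.4106140136719, -8.505218505859375), (15.813220024108887, 63.16415023803711), 87.6001205444336) 0.10423783902000672
yellow 353 [ 0.5132 -0.0105  0.1036] ang -0.203 r 0.016
orange 251 [ 0.5351 -0.0449  0.0674] ang -0.785 r 0.0532
red 71 [ 0.5087 -0.0524  0.0626] ang -1.326 r 0.0465
dial_grip [312. 236.] 0.56 [ 0.4959 -0.0083  0.092 ] ang -2.585 r 0.0018
dial_tip [314. 276.] 0.57 [ 0.5328 -0.0088  0.069 ] ang -0.042 r 0.0353
top_mark [256. 242.] 0.88 [ 0.5087 -0.048   0.062 ] ang -1.302 r 0.0422
rider_mark [274. 267.] 0.69 [ 0.5255 -0.0362  0.068 ] ang -0.801 r 0.0402
```

Bar now at −2.4°, aligned with the tool. Descend, grip and turn on past the red mark (85° more).

```bash
python3 -m pendant '[[0.0854,0,0,0.03,0],[0.0854,0,0,0.03,0],[0.0854,0,0,0.03,0],[0.0854,0,0,0.019,0],[0.0854,0,0,0,0],[0.008,0,0,0,0],[0.008,0,0,0,0],[0.008,0,0,0,0],[0.008,0,0,0,0],[0.008,0,0,0,0],[0.008,0,0,0,0],[0.008,0,0,0,0]]' 40
python3 -m pendant '[[0.008,0,0,0,3],[0.008,0,0,0,6],[0.008,0,0,0,6],[0.008,0,0,0,6],[0.008,0,0,0,6],[0.008,0,0,0,6],[0.008,0,0,0,6],[0.008,0,0,0,6],[0.008,0,0,0,3],[0.008,0,0,0,0]]'
python3 -m pendant '[[0.008,0,0,0,6],[0.008,0,0,0,6],[0.008,0,0,0,6],[0.008,0,0,0,6],[0.008,0,0,0,6],[0.008,0,0,0,6],[0.008,0,0,0,2],[0.008,0,0,0,0],[0.008,0,0,0,0]]'
python3 -c "
from h import *
o=bot.get_obs();print(np.round(o['q'],3),o['eef_pos'],np.degrees(2*np.arctan2(o['tool_rot'][2],o['tool_rot'][1])),o['torque'])"
python3 dial.py d3
```

```text
t: 18.5
eef_pos: [0.4978, -0.0091, 0.2492]
tool_rot: [0.0, 0.023, 1.0, -0.002]
contact_force: [-2.3, -4.4, 10.0]
gripper_width: 0.18
grasp_force: 40.8
t: 19.33
eef_pos: [0.4976, -0.0097, 0.2492]
tool_rot: [0.001, 0.43, 0.903, -0.002]
contact_force: [-2.4, -7.7, 9.4]
gripper_width: 0.178
grasp_force: 40.8
t: 20.08
eef_pos: [0.4972, -0.0099, 0.2492]
tool_rot: [0.001, 0.699, 0.715, -0.002]
contact_force: [-3.9, -7.7, 11.7]
gripper_width: 0.183
grasp_force: 41.1
[ 0.372  0.472 -0.586  2.071  0.402  0.711 -0.452] [ 0.4971692  -0.00990693  0.24919812] 91.26515655713722 [-1.63915272  0.90853433 -0.06979854]
20.0833 [ 0.4972 -0.0099  0.2492] [ 0.0012  0.6993  0.7149 -0.0019]
bar mm ((498.9344177246094, -6.746654510498047), (39.79486083984375, 62.01845169067383), 22.74673080444336) 0.1043049685608737
yellow 794 [ 0.4974 -0.0238  0.1054] ang -1.577 r 0.0165
orange 48 [ 0.4987 -0.0234  0.1044] ang -1.499 r 0.0161
red 12 [ 0.533  -0.0408  0.0652] ang -0.757 r 0.0488
dial_grip [317. 338.] 0.7 [ 0.4978 -0.0084  0.092 ] ang -1.313 r 0.0011
top_mark [336. 374.] 0.83 [ 0.5074 -0.047   0.062 ] ang -1.326 r 0.041
```

Past the red mark by about 0.24 rad (tool −88.7°). Turning back to just short of the rider, then release and look.

```bash
python3 -m pendant '[[0.008,0,0,0,-3],[0.008,0,0,0,-6],[0.008,0,0,0,-6],[0.008,0,0,0,-6],[0.008,0,0,0,-6],[0.008,0,0,0,-6],[0.008,0,0,0,-5],[0.008,0,0,0,-4],[0.008,0,0,0,-2],[0.008,0,0,0,0],[0.008,0,0,0,0],[0.008,0,0,0,0]]'
python3 -c "
from h import *
o=bot.get_obs();print(o['eef_pos'],np.degrees(2*np.arctan2(o['tool_rot'][2],o['tool_rot'][1])),o['torque'])"
python3 -m pendant '[[0.04,0,0,0,0],[0.0854,0,0,0,0],[0.0854,0,0,0,0],[0.0854,0,0,0,0],[0.0854,0,0,-0.03,0],[0.0854,0,0,-0.03,0],[0.0854,0,0,-0.03,0],[0.0854,0,0,-0.02,0],[0.0854,0,0,0,0],[0.0854,0,0,0,0],[0.0854,0,0,0,0]]'
python3 dial.py d4
```

```text
t: 21.33
eef_pos: [0.4977, -0.0096, 0.2492]
tool_rot: [0.001, 0.38, 0.925, -0.002]
contact_force: [-2.2, -6.8, 10.4]
gripper_width: 0.184
grasp_force: 41.0
[ 0.49765277 -0.00963667  0.24922013] 135.29707311705064 [-1.39122045  0.51253332  0.09880758]
t: 22.25
eef_pos: [0.497, -0.0078, 0.3575]
tool_rot: [-0.0, 0.379, 0.925, -0.0]
contact_force: [0.7, -1.0, 0.1]
gripper_width: 1.001
grasp_force: 0.0
22.25 [ 0.497  -0.0078  0.3575] [-4.000e-04  3.793e-01  9.253e-01 -3.000e-04]
bar mm ((496.1559753417969, -7.886329650878906), (15.816030502319336, 63.432193756103516), 44.9605827331543) 0.10380856423350146
yellow 366 [ 0.5077 -0.0192  0.1049] ang -0.859 r 0.0157
orange 177 [ 0.5351 -0.0463  0.067 ] ang -0.804 r 0.0542
red 47 [ 0.5082 -0.0516  0.062 ] ang -1.334 r 0.0456
dial_grip [317. 240.] 0.64 [ 0.4974 -0.006   0.092 ] ang 1.684 r 0.0013
dial_tip [314. 280.] 0.9 [ 0.5232 -0.0339  0.069 ] ang -0.801 r 0.037
top_mark [284. 271.] 0.9 [ 0.5059 -0.0465  0.062 ] ang -1.36 r 0.0401
```

View pics/d4.png

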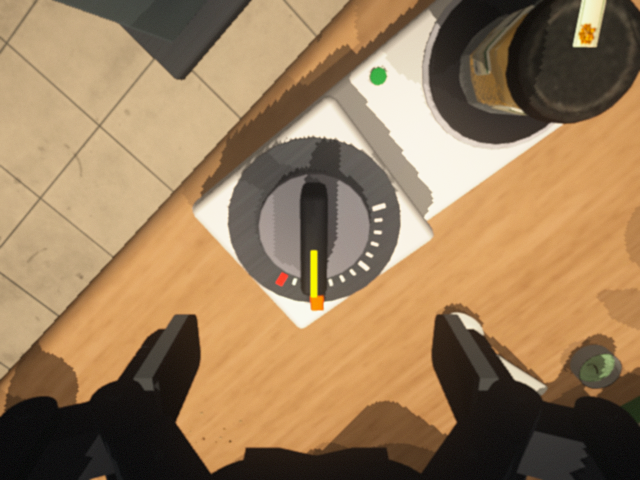

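d4: pointer stripe at column 314, rows 250–297, almost on the rider at (317,302). Red mark at (282,279), rider apparently unmoved. I'll measure the residual using the ring of marks as the centre reference.

```bash
cat > res.py <<'E'
from m import *
from scipy.optimize import least_squares
im,d,X,c=cloud("wrist");B,G,R=c.T
D=np.array([.4968,-.008])
r=np.hypot(*(X[:,:2]-D).T)
n=lambda s:s.sum()
top=(X[:,2]>.1)&(X[:,2]<.11)&(r<.05)
bc=cv2.minAreaRect((X[top,:2]*1000).astype(np.float32));print("bar",bc)
pts=cv2.boxPoints(bc)
# skirt outer edge radius 38mm: skirt is at z~.069
sk=(X[:,2]>.0665)&(X[:,2]<.072)&(r<.042)&(np.abs(c.max(1)-c.min(1))<40)
print("skirt",cv2.minEnclosingCircle(X[sk,:2].astype(np.float32)),n(sk))
mk=(r>.036)&(r<.055)&(c.min(1)>170)&(X[:,2]<.072)
# marks: cluster in pixel mask
msk=np.zeros(d.shape,np.uint8);v,u=np.where(d>0);msk[v[mk],u[mk]]=1
k,l,st,ce=cv2.connectedComponentsWithStats(msk)
M=np.array([X[mk][l[v[mk],u[mk]]==i][:,:2].mean(0) for i in range(1,k) if 4<=st[i,4]<120]);
red=X[(R>150)&(G<70)&(B<80)&(r<.06)&(X[:,2]<.075)]
o=(R>180)&(G>70)&(G<170)&(B<70)&(r<.075)&(r>.035)&(X[:,2]<.075);orr=X[o]
rc=red.mean(0)[:2]
f=least_squares(lambda p:np.r_[np.hypot(*(M-p[:2]).T)-p[2],np.hypot(*(rc-p[:2]))-p[2]],[*D,.046],loss="soft_l1",f_scale=.001).x
print("ring",f)
for C in(np.array(bc[0])/1000,f[:2]):
    a=lambda p:round(float(np.arctan2(p[1]-C[1],p[0]-C[0])),3)
    print(C,"rider",a(orr.mean(0)),a(np.array(cv2.minAreaRect((orr[:,:2]*1000).astype(np.float32))[0])/1000),"red",a(rc),"marks",sorted(a(m) for m in M))
E
python3 res.py
```

```text
bar ((496.7654113769531, -8.0443115234375), (16.0091495513916, 63.5400505065918), 45.26161193847656)
skirt ((0.49714162945747375, -0.008155261166393757), 0.03743729367852211) 6715
ring [ 0.49586254 -0.00815628  0.0448773 ]
[ 0.49676541 -0.00804431] rider -0.83 -0.966 red -1.303 marks [-1.099, -0.509, -0.311, -0.112, 0.086, 0.284, 0.485, 0.688, 0.882, 1.084]
[ 0.49586254 -0.00815628] rider -0.816 -0.95 red -1.283 marks [-1.08, -0.497, -0.303, -0.107, 0.086, 0.281, 0.478, 0.677, 0.868, 1.068]
```

```bash
cat >> res.py <<'E'
C=np.array([.49685,-.0081]);h=cv2.cvtColor(c.astype(np.uint8)[:,None],cv2.COLOR_BGR2HSV)[:,0].astype(int)
ang=np.arctan2(X[:,1]-C[1],X[:,0]-C[0]);rr=np.hypot(*(X[:,:2]-C).T)
s=(h[:,0]>=7)&(h[:,0]<=18)&(h[:,1]>190)&(h[:,2]>150)&(abs(ang+.77)<.25)&(rr>.04)&(rr<.07)
print("rider px",n(s),"centre px",u[s].mean(),v[s].mean(),"z",np.percentile(X[s,2],[5,50,95]))
for a0 in np.arange(.042,.066,.004):
    q=s&(rr>=a0)&(rr<a0+.004)&(X[:,2]>.064)
    if n(q)>3:print(round(a0,3),n(q),"mid",round((ang[q].min()+ang[q].max())/2,3),"mean",round(ang[q].mean(),3),np.round(np.ptp(ang[q])*(a0+.002)*1e3,1))
x0,y0=270,250;cv2.imwrite("pics/d5c.png",cv2.resize(im[y0-70:y0+75,x0-30:x0+130],None,fx=4,fy=4,interpolation=cv2.INTER_NEAREST))
E
python3 res.py|tail -8
```

```text
skirt ((0.49702250957489014, -0.00826608669012785), 0.03754303231835365) 6707
ring [ 0.49559113 -0.0081947   0.04504571]
[ 0.4966687  -0.00800709] rider -0.822 -0.966 red -1.302 marks [-1.1, -0.508, -0.313, -0.111, 0.087, 0.284, 0.483, 0.683, 0.878, 1.08]
[ 0.49559113 -0.0081947 ] rider -0.805 -0.946 red -1.278 marks [-1.077, -0.493, -0.302, -0.104, 0.089, 0.281, 0.476, 0.671, 0.862, 1.061]
rider px 158 centre px 316.7911392405063 302.6455696202532 z [0.06690272 0.06791181 0.06894275]
0.05 47 mid -0.746 mean -0.725 9.4
0.054 63 mid -0.742 mean -0.741 8.8
0.058 44 mid -0.74 mean -0.74 8.0
```

View pics/d5c.png

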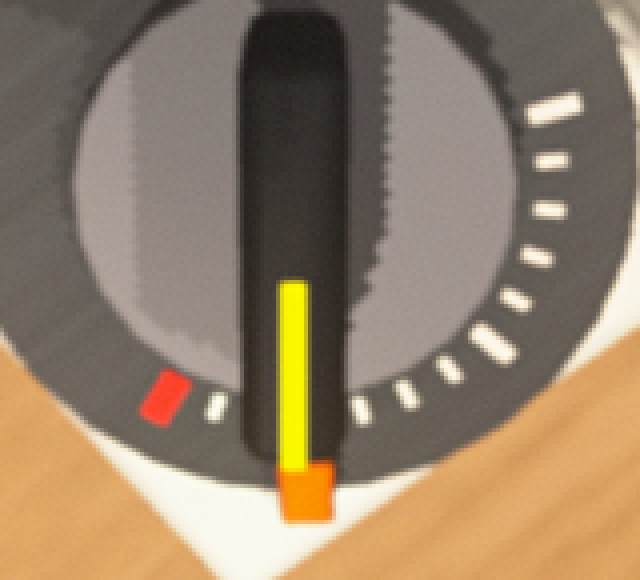

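The crop shows the rider (orange, ≈ (307,490) in the crop) slightly to the lower-value side of the yellow stripe (≈ 293). The fit gives the rider at −0.742 and the bar at −0.781 rad, so I need 2.2° more counter-clockwise.

```bash
python3 -m pendant '[[0.0854,0,0,0.03,0],[0.0854,0,0,0.03,0],[0.0854,0,0,0.03,0],[0.0854,0,0,0.019,0],[0.0854,0,0,0,0],[0.008,0,0,0,0],[0.008,0,0,0,0],[0.008,0,0,0,0],[0.008,0,0,0,0],[0.008,0,0,0,0],[0.008,0,0,0,0],[0.008,0,0,0,0]]' 40
python3 -m pendant '[[0.008,0,0,0,-0.7],[0.008,0,0,0,-0.8],[0.008,0,0,0,-0.7],[0.008,0,0,0,0],[0.008,0,0,0,0],[0.008,0,0,0,0]]'
python3 -m pendant '[[0.04,0,0,0,0],[0.0854,0,0,0,0],[0.0854,0,0,0,0],[0.0854,0,0,0,0],[0.0854,0,0,-0.03,0],[0.0854,0,0,-0.03,0],[0.0854,0,0,-0.03,0],[0.0854,0,0,-0.02,0],[0.0854,0,0,0,0],[0.0854,0,0,0,0],[0.0854,0,0,0,0]]'
sed -i 's/"pics.d5c.png"/"pics\/d6c.png"/' res.py; python3 res.py
```

```text
t: 23.6
eef_pos: [0.4969, -0.0087, 0.25]
tool_rot: [-0.0, 0.38, 0.925, -0.002]
contact_force: [-5.8, -4.2, 11.9]
gripper_width: 0.183
grasp_force: 40.0
t: 24.1
eef_pos: [0.4969, -0.0088, 0.25]
tool_rot: [-0.0, 0.362, 0.932, -0.002]
contact_force: [-6.3, -4.4, 11.6]
gripper_width: 0.181
grasp_force: 40.0
t: 25.02
eef_pos: [0.4971, -0.0079, 0.3585]
tool_rot: [-0.0, 0.362, 0.932, -0.0]
contact_force: [-0.9, -0.0, 0.1]
gripper_width: 1.001
grasp_force: 0.0
bar ((496.21624755859375, -8.008642196655273), (15.839587211608887, 63.52484130859375), 47.303226470947266)
skirt ((0.49623915553092957, -0.008380920626223087), 0.03727521374821663) 6623
ring [ 0.49494233 -0.00811106  0.04518967]
[ 0.49621625 -0.00800864] rider -0.814 -0.959 red -1.303 marks [-1.101, -0.505, -0.309, -0.113, 0.087, 0.285, 0.485, 0.682, 0.887, 1.085]
[ 0.49494233 -0.00811106] rider -0.796 -0.937 red -1.275 marks [-1.074, -0.49, -0.299, -0.107, 0.087, 0.279, 0.474, 0.666, 0.867, 1.061]
rider px 160 centre px 313.55625 301.73125 z [0.06603532 0.06713368 0.06837074]
0.05 54 mid -0.75 mean -0.75 9.4
0.054 65 mid -0.749 mean -0.746 9.5
0.058 39 mid -0.749 mean -0.751 8.0
```

View pics/d6c.png

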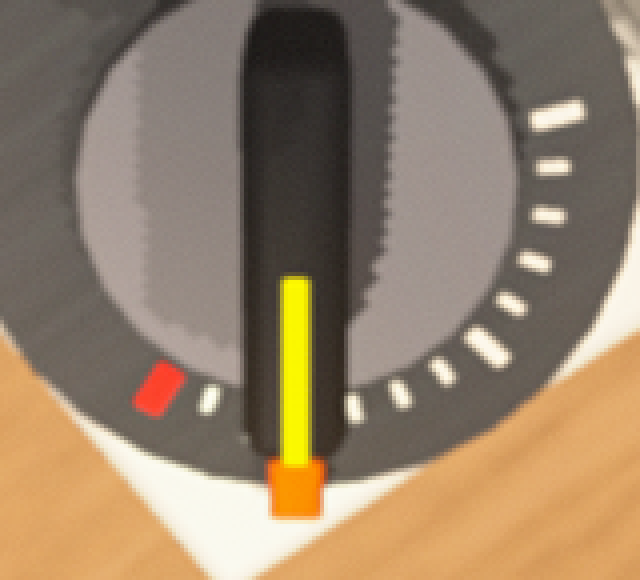

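The yellow stripe now sits in the middle of the rider (bar −0.745, rider ≈ −0.747 rad). The gripper is clear of everything, and d4 showed the honey upright on the plate.

```bash
python3 -c "
from station import bot
print(bot.hand_in())"
```

```text
the job is handed in; nothing more can be done
None
```

The honey jar stands upright on the warming plate and released; the dial was turned about 0.24 rad past the red mark, then back to the orange rider (within about 0.01 rad as measured); the rider did not visibly move, and I handed the job in at about 25 s, with no verdict returned.

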